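Find the released lid of the slide incubator and open it

ROBOT

A 6-joint arm with a two-finger parallel gripper is mounted at the origin on a cart in front of the work surface, level with it; the furniture and walls round the work are solid. World frame = base frame: x ahead of the robot, y to its left, z up, the work surface at z = 0. Lengths are in m, angles in rad, forces in N, time in s.
With the tool pointing down it reaches from about 0.35 to 0.975 m from the base axis. Payload 4.9 kg.
Tool frame: the origin (TCP) lies at the very end of the fingers, on their centre line; the grasp point (between the pads) lies 19 mm behind it (ctrl.grasp_offset is the distance from the TCP to the grasp point, in m); z points along the fingers, y is the line along which they close (so a half turn about z gives the same grasp; the last joint's range is limited). The gripper opens to 85 mm and grips with 20 to 120 N. Pads are 22 mm wide; open, the fingers measure 114 mm over their backs; the gripper's body (76 mm by 85 mm) begins 54 mm behind the grasp point. The pads swing forward as they close: fully open they stand 13 mm farther back than shut.
Start: joints at [1.113, 0.053, 1.613, -0, 1.476, -0.119], TCP at [0.208, 0.589, 0.231] pointing down, gripper open.
Joint ranges: [-3.01, 3.01], [-1.01, 2.22], [0.06, 2.58], [-1.02, 4.17], [0.09, 2.62], [-3.14, 3.14]. Speed limits (rad/s): [2.57, 2.57, 3.14, 3.14, 3.14, 3.14].

INTERFACE

Orientations are given as a rotation vector (axis times angle).
In Python, from station import ctrl, optics gives the robot as it stands.
- The arm moves only by the shell command python3 -m handwheel 'ROWS' [OPENING] [FORCE]. ROWS is JSON, a list of rows, each an object of numbers: "tx", "ty", "tz": the shift along the tool's x, y, z in mm; "roll": the turn about the tool's z in rad. A call has 1 to 12 rows; each row shifts and turns the commanded pose from where the row before left it, along the tool's axes as they then stand; what a row does not reach is not made up. A row lasts 1/12 s, in which the tool goes at most 41.7 mm and 7.16 degrees, less where a joint would pass 70% of its speed; a pose out of reach is approached as far as the arm can. A call with a gripper value outside its range is refused whole. OPENING is the finger opening in mm, from 0 to 85.4, set as the call begins (- or left out, the last holds). The fingers move at their own pace and stop on an object; FORCE is the grip in N (left out, the last holds). Time passes only in rows, so rows that do not move let the fingers close. It gives the time, the measured TCP pose, the force, the opening and the grip force at its end, in the units of the state.
- ctrl.get_obs(): the state, without advancing time (a new reading comes with each control period).
- optics.get_image(name): name is "scene" or "top"; returns (picture, depth): 384x512x3 uint8, red, green, blue; 384x512 float32, m along the optical axis (not along the pixel's ray), 0 where there is no reading.
- optics.camera_params(name): a dict with "mtx" (3x3 intrinsics, pixels), "extrinsics" (4x4, takes a point from camera to world coordinates). Camera axes: x right, y down, z forward; pixel columns grow to the right and rows downward; lengths in m; the calibration is good to about 2 mm. A picture is of the moment at which its call begins. camera_params takes no time and is no camera call.
- ctrl.finish_job(): hands the job in; it is judged then, once.
The state is a dict: "t": time; "q": joint angles; "dq": joint speeds; "effort": joint torques, N m; "tool_pos": TCP position; "tool_rot": TCP orientation; "contact_force": force on the tool from outside, world axes, zero at the start; "wrist_torque": the same for the moment, N m; "opening": finger opening in m; "grip_force": force on a finger pad.
Only numpy, scipy, OpenCV 4.12 (cv2) and the standard library are available. Lean on these libraries where they do the work, as an engineer would, in place of code of your own. Each camera call takes 0.05 s, during which the arm holds its last target. There are 200 camera calls.

TASK

One of the four bays of the slide incubator has finished and its lid has been released, but the display is blank and the lids look alike. With closed fingertips press the ribbed strip at the back of one lid after another, gently so that no locked lid is forced, until you find the one that rocks; then push that lid up by its raised front edge, all the way over to its stop, and leave it standing open. Push only, grasp nothing, and leave the things round the incubator where they are.

Things in the scene. Friction and masses are not known exactly. Their poses are not given: they have to be found in the camera images.
- incubator: slide incubator, fixed; pale box 150 mm deep (x, away from the robot), 440 wide, 84 high; origin on the bench under the middle of its four bays, y left. Its four lids look alike: 88 mm apart, 80 wide, 108 long, 8 thick, flush with the rims at z = 80; control panel at the left end. Which one is released varies. A shelf overhangs from x = 0.60 m, underside 0.475 m up: lean the hand to the robot
- strip1 (a point): on top of the grey ribbed press strip of the leftmost lid when shut: mid-width, 24 mm behind its hinge, 14 mm before the lid's rear end. Under the strip is an open well, from the hinge to a rear rim 45 mm behind it, over 55 mm deep, into which strip and fingertip can dip. Fixed to the incubator, axes as its own
- hinge1 (a point): middle of the cross hinge of the leftmost lid, 4 mm below the lid's top; the axis runs along the incubator's y. The lid reaches 70 mm before it (towards the robot, with a smoked window) and 38 mm behind it (press strip)
- edge1 (a point): middle of the front top edge of the leftmost lid when shut, 70 mm before the hinge; fixed to the incubator, it does not move with the lid
- strip2 (a point): on top of the grey ribbed press strip of the second from the left lid when shut: mid-width, 24 mm behind its hinge, 14 mm before the lid's rear end. Under the strip is an open well, from the hinge to a rear rim 45 mm behind it, over 55 mm deep, into which strip and fingertip can dip. Fixed to the incubator, axes as its own
- hinge2 (a point): middle of the cross hinge of the second from the left lid, 4 mm below the lid's top; the axis runs along the incubator's y. The lid reaches 70 mm before it (towards the robot, with a smoked window) and 38 mm behind it (press strip)
- edge2 (a point): middle of the front top edge of the second from the left lid when shut, 70 mm before the hinge; fixed to the incubator, it does not move with the lid
- strip3 (a point): on top of the grey ribbed press strip of the third from the left lid when shut: mid-width, 24 mm behind its hinge, 14 mm before the lid's rear end. Under the strip is an open well, from the hinge to a rear rim 45 mm behind it, over 55 mm deep, into which strip and fingertip can dip. Fixed to the incubator, axes as its own
- hinge3 (a point): middle of the cross hinge of the third from the left lid, 4 mm below the lid's top; the axis runs along the incubator's y. The lid reaches 70 mm before it (towards the robot, with a smoked window) and 38 mm behind it (press strip)
- edge3 (a point): middle of the front top edge of the third from the left lid when shut, 70 mm before the hinge; fixed to the incubator, it does not move with the lid
- strip4 (a point): on top of the grey ribbed press strip of the rightmost lid when shut: mid-width, 24 mm behind its hinge, 14 mm before the lid's rear end. Under the strip is an open well, from the hinge to a rear rim 45 mm behind it, over 55 mm deep, into which strip and fingertip can dip. Fixed to the incubator, axes as its own
- hinge4 (a point): middle of the cross hinge of the rightmost lid, 4 mm below the lid's top; the axis runs along the incubator's y. The lid reaches 70 mm before it (towards the robot, with a smoked window) and 38 mm behind it (press strip)
- edge4 (a point): middle of the front top edge of the rightmost lid when shut, 70 mm before the hinge; fixed to the incubator, it does not move with the lid
- released_lid (a joint): angle (rad) of the one released lid, whichever bay it is in: 0 shut; grows as its strip sinks (2 to 6 N; fingertip 8 mm down is about 0.3, 20 mm about 0.8) and its front edge rises; 1.57 upright; 1.75 fully open at its stop, leaning away from the robot. The hinge is stiff: the lid stays where it is left. Pushed level below 0.8 the front edge jams on the finger: follow its arc up and over
- locked_lid_1 (a joint): angle (rad) of one of the three locked lids, whichever bay it is in: 0 shut; a locked lid gives only under 1 mm at the strip under 15 N (0.03) and springs back; above 0.08 (about 35 N) its lock is being forced
- locked_lid_2 (a joint): angle (rad) of one of the three locked lids, whichever bay it is in: 0 shut; a locked lid gives only under 1 mm at the strip under 15 N (0.03) and springs back; above 0.08 (about 35 N) its lock is being forced
- locked_lid_3 (a joint): angle (rad) of one of the three locked lids, whichever bay it is in: 0 shut; a locked lid gives only under 1 mm at the strip under 15 N (0.03) and springs back; above 0.08 (about 35 N) its lock is being forced
- specimen_jar: specimen jar with a red screw lid, 66 mm across, 59 mm high, loose, left of the incubator; origin at the centre of its underside; must stay where it is
- dropper_bottle: amber dropper bottle with a red tip, 30 mm across, 98 mm high, loose, left of the incubator; origin at the centre of its underside; must stay where it is
- slide_case: flat pale slide case, 76x87x18 mm, loose, right of the incubator; origin at the centre of its underside; must stay where it is
- timer: white bench timer, 62x64x20 mm, loose, right of the incubator; origin at the centre of its underside; must stay where it is
- cuvette_box: box with a blue lid, 67x67x53 mm, loose, behind the incubator; origin at the centre of its underside; must stay where it is
- tape_roll: roll of white tape, 49 mm across, 12 mm high, loose, far left; origin at the centre of its underside; must stay where it is
- mouse: black computer mouse, 106x60x40 mm, loose, far right; origin at the centre of its underside; must stay where it is

How it is judged:
By the outcome, as a careful person would: the job done as asked, in the order asked, and still so for the second after the job is handed in, with the robot touching nothing.
It also fails if it takes over 48 s, if anything falls off the work surface, if the arm or the gripper's body presses on something with over 40 N, if the wrist force passes 120 N, or if a joint passes its speed limit or range.

## Working session

There is one attempt and no reset: what is moved stays moved. The work goes in short steps, Python scripts to look and compute and a shell command to move; the robot and the scene stay as the last step left them, time stands still between calls to the robot, and variables do not carry over. Pictures are saved under pics/ and viewed, at most 10 in all, crops included, and the job is handed in when it is done.

```bash
ls; mkdir -p pics
python3 - <<'E'
from station import ctrl, optics
import cv2,numpy as np
o=ctrl.get_obs();print({k:np.round(v,3).tolist() for k,v in o.items()})
for n in("scene","top"):
    im,d=optics.get_image(n);cv2.imwrite(f"pics/{n}0.png",im[:,:,::-1]);np.save(f"pics/{n}0.npy",d)
    p=optics.camera_params(n);print(n,np.round(p["mtx"],1).tolist(),np.round(p["extrinsics"],3).tolist())
E
```

```text
pics
{'t': 0.0, 'q': [1.113, 0.053, 1.614, 0.0, 1.476, -0.119], 'dq': [-0.002, -0.001, -0.003, -0.001, -0.001, 0.001], 'effort': [-0.002, -39.368, -37.018, -0.0, 0.007, -0.0], 'tool_pos': [0.207, 0.589, 0.23], 'tool_rot': [-0.53, -3.096, 0.003], 'contact_force': [-0.783, -0.342, -0.153], 'wrist_torque': [-0.014, 0.007, 0.02], 'grip_force': 0.0, 'opening': 0.085}
scene [[480.6, 0.0, 254.9], [0.0, 480.6, 190.6], [0.0, 0.0, 1.0]] [[-0.809, -0.325, 0.49, -0.567], [-0.587, 0.461, -0.665, 1.449], [-0.009, -0.826, -0.564, 1.316], [0.0, 0.0, 0.0, 1.0]]
top [[402.7, 0.0, 252.0], [0.0, 402.7, 192.5], [0.0, 0.0, 1.0]] [[-0.014, -0.975, 0.222, 0.168], [-1.0, 0.014, -0.001, 0.005], [-0.003, -0.222, -0.975, 1.639], [0.0, 0.0, 0.0, 1.0]]
```

View pics/scene0.png

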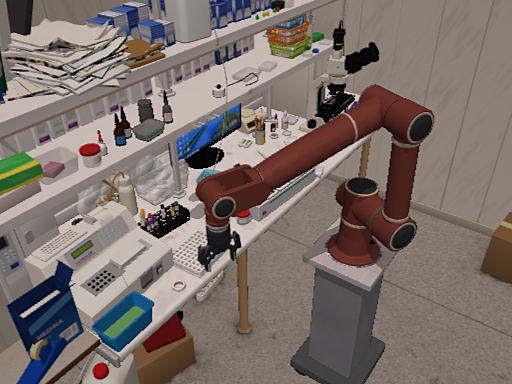

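View pics/top0.png

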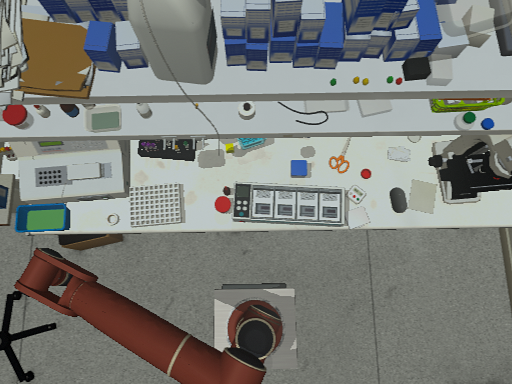

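The top view shows the incubator at columns 233–347, rows 183–225, with its panel at the left end. The jar is at (222,204), the slide case at (357,216), the timer at (357,194) and the cuvette box at (299,168). I'll enlarge it and measure.

```bash
cat > h.py <<'E'
import numpy as np,cv2
from station import ctrl,optics
def cloud(n,d):
    p=optics.camera_params(n);K=p["mtx"];T=np.array(p["extrinsics"])
    v,u=np.mgrid[:384,:512]
    P=np.stack([(u-K[0][2])/K[0][0]*d,(v-K[1][2])/K[1][1]*d,d],-1)
    return P@T[:3,:3].T+T[:3,3]
def onplane(n,u,v,z):
    p=optics.camera_params(n);K=p["mtx"];T=np.array(p["extrinsics"])
    r=T[:3,:3]@np.array([(u-K[0][2])/K[0][0],(v-K[1][2])/K[1][1],1]);return T[:3,3]+r*(z-T[2,3])/r[2]
def proj(n,P):
    p=optics.camera_params(n);T=np.linalg.inv(p["extrinsics"]);c=np.asarray(P)@T[:3,:3].T+T[:3,3];q=c@np.array(p["mtx"]).T;return q[...,:2]/q[...,2:]
E
python3 - <<'E'
from h import *
im=cv2.imread("pics/top0.png");d=np.load("pics/top0.npy");P=cloud("top",d)
c=im[150:235,205:380];cv2.imwrite("pics/topc.png",cv2.resize(c,None,fx=4.5,fy=4.5,interpolation=cv2.INTER_CUBIC))
z=P[...,2];m=np.zeros(z.shape,bool);m[175:232,226:352]=1
m&=(z>.07)&(z<.095)
n,l,s,_=cv2.connectedComponentsWithStats(m.astype(np.uint8));k=1+np.argmax(s[1:,4]);Q=P[l==k]
print(s[k],np.median(Q[:,2]));r=cv2.minAreaRect(Q[:,:2].astype(np.float32));print(r,cv2.boxPoints(r))
b=(z>-.02)&(z<.02);print(np.median(z[b&m.__class__.__call__(m) if 0 else b]))
E
```

```text
[ 232  182  112   43 3992] 0.08052296554322291
((0.4803239405155182, -0.13575446605682373), (0.4379565119743347, 0.1524714082479477), 86.21434020996094) [[ 0.38979673 -0.34922153]
 [ 0.54193544 -0.35928833]
 [ 0.57085115  0.0777126 ]
 [ 0.41871244  0.0877794 ]]
0.000419547583822677
```

View pics/topc.png

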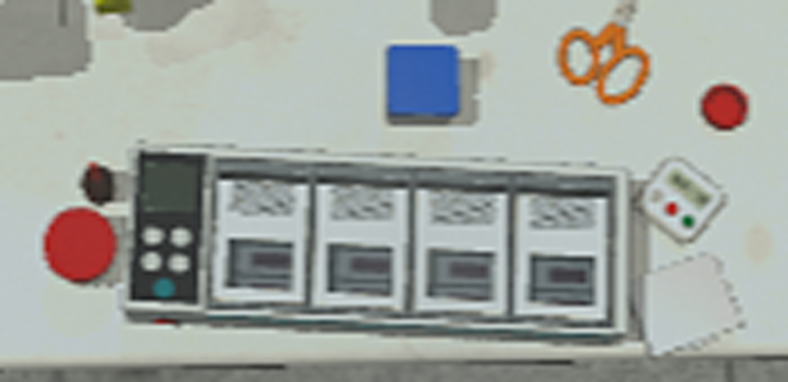

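Run:
```python
from h import *
im=cv2.imread("pics/top0.png",0)
c=np.array([.4803,-.1358]);a=np.radians(-3.79);ex=np.array([np.cos(a),np.sin(a)]);ey=np.array([-ex[1],ex[0]])
# rectified: rows = -x (mm, +90..-90), cols = -y (+230..-230)
xs=np.arange(90,-91,-1)/1e3;ys=np.arange(230,-231,-1)/1e3
G=c+xs[:,None,None]*ex+ys[None,:,None]*ey
W=np.concatenate([G,np.full(G.shape[:2]+(1,),.08)],-1);uv=proj("top",W).astype(np.float32)
R=cv2.remap(im,uv[...,0],uv[...,1],cv2.INTER_CUBIC);R3=cv2.cvtColor(R,cv2.COLOR_GRAY2BGR)
cv2.imwrite("pics/rect.png",cv2.resize(R,None,fx=1.7,fy=1.7))
row=R[70:130].astype(float)
# y profile around front part near x=-50..-45 (white front strip of lid)
for lab,lo,hi in(("front",-58,-50),("mid",-10,0)):
    sel=(xs*1e3>=lo)&(xs*1e3<=hi);p=R[sel].mean(0);print(lab,[(int(round(ys[i]*1e3)),int(p[i])) for i in range(90,440,3)])
for y in(120,40,-50,-140):
    p=R[:,(np.abs(ys*1e3-y)<60)&0==0] if 0 else R[:,np.abs(ys*1e3-y)<20].mean(1);print(y,[(int(round(xs[i]*1e3)),int(p[i])) for i in range(0,181,3)])
```

```text
front [(140, 117), (137, 179), (134, 201), (131, 195), (128, 186), (125, 183), (122, 183), (119, 186), (116, 189), (113, 192), (110, 194), (107, 195), (104, 191), (101, 186), (98, 184), (95, 185), (92, 185), (89, 187), (86, 188), (83, 189), (80, 185), (77, 181), (74, 182), (71, 188), (68, 195), (65, 206), (62, 190), (59, 141), (56, 83), (53, 125), (50, 183), (47, 202), (44, 196), (41, 193), (38, 188), (35, 187), (32, 192), (29, 195), (26, 193), (23, 187), (20, 182), (17, 182), (14, 184), (11, 185), (8, 185), (5, 182), (2, 178), (-1, 176), (-4, 177), (-7, 177), (-10, 174), (-13, 174), (-16, 181), (-19, 190), (-22, 199), (-25, 182), (-28, 135), (-31, 91), (-34, 96), (-37, 140), (-40, 184), (-43, 198), (-46, 192), (-49, 186), (-52, 181), (-55, 179), (-58, 183), (-61, 186), (-64, 186), (-67, 184), (-70, 182), (-73, 180), (-76, 177), (-79, 175), (-82, 175), (-85, 173), (-88, 171), (-91, 171), (-94, 174), (-97, 175), (-100, 177), (-103, 182), (-106, 188), (-109, 192), (-112, 201), (-115, 178), (-118, 120), (-121, 84), (-124, 146), (-127, 190), (-130, 203), (-133, 196), (-136, 191), (-139, 
[... 3775 characters left out ...]
 194)]
-140 [(90, 195), (87, 195), (84, 195), (81, 196), (78, 195), (75, 175), (72, 190), (69, 190), (66, 121), (63, 107), (60, 114), (57, 110), (54, 92), (51, 61), (48, 74), (45, 131), (42, 157), (39, 159), (36, 161), (33, 166), (30, 164), (27, 154), (24, 156), (21, 159), (18, 153), (15, 173), (12, 190), (9, 185), (6, 184), (3, 184), (0, 186), (-3, 187), (-6, 169), (-9, 126), (-12, 111), (-15, 132), (-18, 129), (-21, 125), (-24, 123), (-27, 126), (-30, 129), (-33, 133), (-36, 125), (-39, 113), (-42, 127), (-45, 124), (-48, 128), (-51, 158), (-54, 184), (-57, 198), (-60, 170), (-63, 102), (-66, 98), (-69, 139), (-72, 176), (-75, 127), (-78, 84), (-81, 78), (-84, 120), (-87, 189), (-90, 193)]
```

View pics/rect.png

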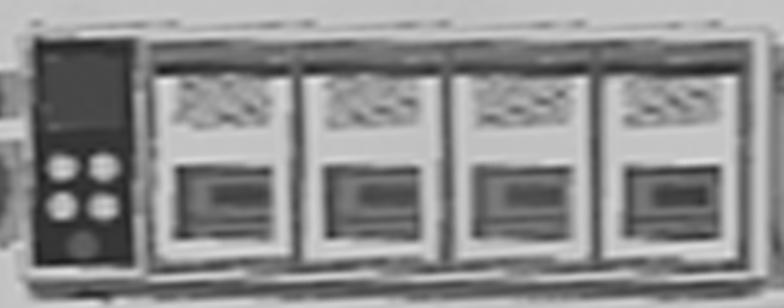

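The rectified view shows four lids. In the incubator frame the front edges are at x≈-63 mm, the rear at +45.5 and the hinge at +7, with strips at +31. Lid centres are at y≈99.5, 11.5, -77 and -164.5 mm. Next I align the roll, close the fingers and move over strip 1.

```bash
python3 -m handwheel '[{"roll":-0.12},{"roll":-0.12},{"roll":-0.032},{"tx":-20,"ty":-35},{"tx":-20,"ty":-35},{"tx":-20,"ty":-35},{"tx":-20,"ty":-35},{"tx":-20,"ty":-35},{"tx":-20,"ty":-35},{"tx":-20,"ty":-35},{"tx":-20,"ty":-35},{"tx":-20,"ty":-35}]' 0 20
cat > st.py <<'E'
from h import *
from scipy.spatial.transform import Rotation as Ro
o=ctrl.get_obs();c=np.array([.4803,-.1358]);a=np.radians(-3.79);ex=np.array([np.cos(a),np.sin(a)]);ey=np.array([-ex[1],ex[0]])
d=o["tool_pos"][:2]-c;R=Ro.from_rotvec(o["tool_rot"]).as_matrix()
print("t",round(o["t"],2),"incub mm",np.round([d@ex*1e3,d@ey*1e3,o["tool_pos"][2]*1e3],1),"F",np.round(o["contact_force"],1),"op",o["opening"])
print("toolx.ex",round(R[:2,0]@ex,3),"toolx.ey",round(R[:2,0]@ey,3),"q",np.round(o["q"],2))
E
python3 st.py
```

```text
t 0.1 incub mm [-320.1  705.1  230.2] F [ 0.3 -0.5 -0.7] op 0.08545488500942791
toolx.ex -0.963 toolx.ey 0.269 q [ 1.11  0.05  1.61 -0.    1.48 -0.12]$[0]: bad value
```

```bash
python3 -m handwheel '[{"tx":0,"ty":0,"tz":0,"roll":-0.12},{"tx":0,"ty":0,"tz":0,"roll":-0.12},{"tx":0,"ty":0,"tz":0,"roll":-0.032},{"tx":-20,"ty":-35,"tz":0,"roll":0},{"tx":-20,"ty":-35,"tz":0,"roll":0},{"tx":-20,"ty":-35,"tz":0,"roll":0},{"tx":-20,"ty":-35,"tz":0,"roll":0},{"tx":-20,"ty":-35,"tz":0,"roll":0},{"tx":-20,"ty":-35,"tz":0,"roll":0},{"tx":-20,"ty":-35,"tz":0,"roll":0},{"tx":-20,"ty":-35,"tz":0,"roll":0},{"tx":-20,"ty":-35,"tz":0,"roll":0}]' 0 20
python3 st.py
```

```text
t: 1.1
tool_pos: [0.3663, 0.2613, 0.2309]
tool_rot: [-0.104, -3.14, 0.0]
contact_force: [1.1, 0.4, -0.5]
opening: 0.0001
grip_force: 0.0
t 1.1 incub mm [-140.   388.7  230.9] F [ 1.1  0.4 -0.5] op 5.1161291476013695e-05
toolx.ex -1.0 toolx.ey 0.0 q [ 0.45 -0.39  2.   -0.    1.53 -1.05]
```

```bash
python3 -m handwheel '[{"tx":-21,"ty":-35,"tz":0,"roll":0},{"tx":-21,"ty":-35,"tz":0,"roll":0},{"tx":-21,"ty":-35,"tz":0,"roll":0},{"tx":-21,"ty":-35,"tz":0,"roll":0},{"tx":-21,"ty":-35,"tz":0,"roll":0},{"tx":-21,"ty":-35,"tz":0,"roll":0},{"tx":-20,"ty":-35,"tz":0,"roll":0},{"tx":-15,"ty":-25,"tz":30,"roll":0},{"tx":0,"ty":0,"tz":40,"roll":0},{"tx":0,"ty":0,"tz":30,"roll":0},{"tx":0,"ty":0,"tz":0,"roll":0},{"tx":0,"ty":0,"tz":0,"roll":0}]'
python3 st.py
```

```text
t: 2.1
tool_pos: [0.5071, -0.0167, 0.1294]
tool_rot: [-0.105, -3.135, -0.001]
contact_force: [0.6, -1.1, 1.1]
opening: 0.0002
grip_force: 0.0
t 2.1 incub mm [ 18.9 120.6 129.4] F [ 0.6 -1.1  1.1] op 0.00019097919307035888
toolx.ex -1.0 toolx.ey 0.001 q [-0.18 -0.14  1.98 -0.    1.31 -1.68]
```

```bash
python3 -m handwheel '[{"tx":-12,"ty":-21,"tz":10,"roll":0},{"tx":0,"ty":0,"tz":15,"roll":0},{"tx":0,"ty":0,"tz":13,"roll":0},{"tx":0,"ty":0,"tz":0,"roll":0},{"tx":0,"ty":0,"tz":0,"roll":0}]'
python3 st.py
python3 - <<'E'
from h import *
for n in("scene","top"):
    im,d=optics.get_image(n)
    if n=="scene":
        u,v=proj(n,np.array([.51,-.13,.1])).astype(int);A=im[max(v-60,0):v+60,max(u-80,0):u+80];print("origin",u-80,v-60)
    else:
        B=im[150:270,205:365]
cv2.imwrite("pics/p1.png",cv2.resize(np.hstack([A,B]),None,fx=2.5,fy=2.5,interpolation=cv2.INTER_CUBIC)[:,:,::-1])
E
```

```text
t: 2.52
tool_pos: [0.5195, -0.0381, 0.0941]
tool_rot: [0.104, 3.14, 0.0]
contact_force: [-0.2, 0.4, 0.5]
opening: 0.0002
grip_force: 0.0
t 2.52 incub mm [ 32.7 100.1  94.1] F [-0.2  0.4  0.5] op 0.00015490134073771619
toolx.ex -1.0 toolx.ey -0.0 q [-0.22 -0.07  1.97  0.    1.24 -1.72]
origin 189 115
```

View pics/p1.png

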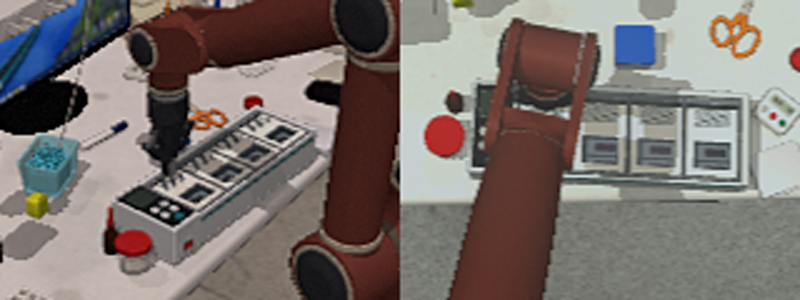

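Scene crop: the fingertip is right above strip 1 at about (165,175), and the top view agrees. I'll press gently.

```bash
python3 -m handwheel '[{"tx":2,"ty":0,"tz":5,"roll":0},{"tx":0,"ty":0,"tz":4,"roll":0},{"tx":0,"ty":0,"tz":0,"roll":0},{"tx":0,"ty":0,"tz":0,"roll":0}]' | egrep "pos|force"
python3 -m handwheel '[{"tx":0,"ty":0,"tz":1,"roll":0},{"tx":0,"ty":0,"tz":0,"roll":0}]'| egrep "pos|force"
python3 -m handwheel '[{"tx":0,"ty":0,"tz":1,"roll":0},{"tx":0,"ty":0,"tz":0,"roll":0}]'| egrep "pos|force"
```

```text
tool_pos: [0.5171, -0.0384, 0.0841]
contact_force: [0.5, 0.8, -0.2]
grip_force: 0.0
tool_pos: [0.5174, -0.0386, 0.0834]
contact_force: [0.4, -0.2, -0.9]
grip_force: 0.0
tool_pos: [0.5174, -0.0385, 0.0823]
contact_force: [0.4, -0.3, -0.6]
grip_force: 0.0
```

```bash
python3 -m handwheel '[{"tx":0,"ty":0,"tz":1,"roll":0},{"tx":0,"ty":0,"tz":0,"roll":0}]' | egrep "pos|force: \["
python3 -m handwheel '[{"tx":0,"ty":0,"tz":1,"roll":0},{"tx":0,"ty":0,"tz":0,"roll":0}]'| egrep "pos|force: \["
```

```text
tool_pos: [0.5173, -0.0385, 0.0812]
contact_force: [0.3, 0.0, 0.2]
tool_pos: [0.5173, -0.0385, 0.0802]
contact_force: [-0.4, 0.2, -1.2]
```

```bash
python3 -m handwheel '[{"tx":0,"ty":0,"tz":1,"roll":0},{"tx":0,"ty":0,"tz":0,"roll":0}]' | egrep "pos|force: \["
```

```text
tool_pos: [0.5175, -0.0385, 0.0799]
contact_force: [-2.7, 1.3, 2.9]
```

```bash
python3 -m handwheel '[{"tx":0,"ty":0,"tz":0.5,"roll":0},{"tx":0,"ty":0,"tz":0,"roll":0}]'| egrep "pos|force: \["
```

```text
tool_pos: [0.5175, -0.0385, 0.0798]
contact_force: [-4.0, 0.5, 5.5]
```

```bash
python3 -m handwheel '[{"tx":0,"ty":0,"tz":1,"roll":0},{"tx":0,"ty":0,"tz":0,"roll":0}]'| egrep "pos|force: \["
```

```text
tool_pos: [0.5176, -0.0385, 0.0796]
contact_force: [-4.4, 1.5, 10.4]
```

```bash
python3 -m handwheel '[{"tx":0,"ty":0,"tz":0.7,"roll":0},{"tx":0,"ty":0,"tz":0,"roll":0},{"tx":0,"ty":0,"tz":0,"roll":0}]'| egrep "pos|force: \["
```

```text
tool_pos: [0.5177, -0.0386, 0.0794]
contact_force: [-7.2, 1.4, 14.3]
```

Lid 1 is locked: 14 N gave only 0.6 mm. On to lid 2.

```bash
python3 -m handwheel '[{"tx":0,"ty":0,"tz":-12,"roll":0},{"tx":0,"ty":-20,"tz":0,"roll":0},{"tx":0,"ty":-34,"tz":0,"roll":0},{"tx":0,"ty":-34,"tz":0,"roll":0},{"tx":0,"ty":0,"tz":0,"roll":0},{"tx":0,"ty":0,"tz":7,"roll":0},{"tx":0,"ty":0,"tz":2,"roll":0},{"tx":0,"ty":0,"tz":0,"roll":0},{"tx":0,"ty":0,"tz":0,"roll":0}]' | egrep "pos|force: \["; python3 st.py
python3 -m handwheel '[{"tx":0,"ty":0,"tz":1,"roll":0},{"tx":0,"ty":0,"tz":0.5,"roll":0},{"tx":0,"ty":0,"tz":0,"roll":0}]'| egrep "pos|force: \["
```

```text
tool_pos: [0.5112, -0.1251, 0.0796]
contact_force: [0.2, -0.2, 0.3]
t 5.12 incub mm [30.1 12.7 79.6] F [ 0.2 -0.2  0.3] op 0.00010660008699348059
toolx.ex -1.0 toolx.ey -0.001 q [-0.38 -0.04  1.97  0.    1.21 -1.89]
tool_pos: [0.5116, -0.1255, 0.0789]
contact_force: [0.2, 0.7, 2.4]
```

```bash
python3 -m handwheel '[{"tx":0,"ty":0,"tz":1,"roll":0},{"tx":0,"ty":0,"tz":0,"roll":0},{"tx":0,"ty":0,"tz":0,"roll":0}]'| egrep "pos|force: \["
```

```text
tool_pos: [0.5119, -0.1261, 0.078]
contact_force: [0.0, 2.1, 4.0]
```

```bash
python3 -m handwheel '[{"tx":0,"ty":0,"tz":1,"roll":0},{"tx":0,"ty":0,"tz":0,"roll":0},{"tx":0,"ty":0,"tz":0,"roll":0}]'| egrep "pos|force: \["
```

```text
tool_pos: [0.512, -0.1264, 0.077]
contact_force: [1.3, 2.8, 3.3]
```

Lid 2 rocks: about 3 mm at 3 N. I'll press it down to roughly 0.8–0.9 rad.

```bash
python3 -m handwheel '[{"tx":0,"ty":0,"tz":3,"roll":0},{"tx":0,"ty":0,"tz":3,"roll":0},{"tx":0,"ty":0,"tz":3,"roll":0},{"tx":0,"ty":0,"tz":0,"roll":0}]'| egrep "pos|force: \["
```

```text
tool_pos: [0.5116, -0.1269, 0.0674]
contact_force: [0.4, 0.6, 2.6]
```

```bash
python3 -m handwheel '[{"tx":0,"ty":0,"tz":3,"roll":0},{"tx":0,"ty":0,"tz":3,"roll":0},{"tx":0,"ty":0,"tz":3,"roll":0},{"tx":0,"ty":0,"tz":3,"roll":0},{"tx":0,"ty":0,"tz":1,"roll":0},{"tx":0,"ty":0,"tz":0,"roll":0}]'| egrep "pos|force: \["; python3 st.py
```

```text
tool_pos: [0.5111, -0.1263, 0.0539]
contact_force: [1.3, 0.1, 0.3]
t 6.7 incub mm [30.1 11.5 53.9] F [1.3 0.1 0.3] op -0.00018343553011438693
toolx.ex -1.0 toolx.ey 0.001 q [-0.38  0.    1.98 -0.    1.16 -1.89]
```

```bash
python3 -m handwheel '[{"tx":0,"ty":0,"tz":-10,"roll":0},{"tx":0,"ty":0,"tz":-25,"roll":0},{"tx":0,"ty":0,"tz":-35,"roll":0},{"tx":0,"ty":0,"tz":-35,"roll":0},{"tx":0,"ty":0,"tz":-25,"roll":0},{"tx":30,"ty":0,"tz":0,"roll":0},{"tx":35,"ty":0,"tz":0,"roll":0},{"tx":35,"ty":0,"tz":0,"roll":0},{"tx":30,"ty":0,"tz":0,"roll":0},{"tx":0,"ty":0,"tz":0,"roll":0},{"tx":0,"ty":0,"tz":0,"roll":0}]'| egrep "pos|force: \["; python3 st.py
python3 - <<'E'
from h import *
for n in("scene","top"):
    im,d=optics.get_image(n);P=cloud(n,d)
    c=np.array([.4803,-.1358]);a=np.radians(-3.79);ex=np.array([np.cos(a),np.sin(a)]);ey=np.array([-ex[1],ex[0]])
    X=(P[...,:2]-c)@ex*1e3;Y=(P[...,:2]-c)@ey*1e3;Z=P[...,2]*1e3
    m=(abs(Y-11)<36)&(Z>88)&(Z<165)&(X>-80)&(X<60);Q=np.stack([X[m],Y[m],Z[m]],1)
    o=Q[Q[:,2].argsort()[::-1]];print(n,len(Q),o[:400:25].round().tolist())
    if n=="scene":
        u,v=proj(n,np.array([.51,-.13,.1])).astype(int);A=im[max(v-60,0):v+60,max(u-80,0):u+80]
    else:
        B=im[150:270,205:365]
cv2.imwrite("pics/p2.png",cv2.resize(np.hstack([A,B]),None,fx=2.5,fy=2.5,interpolation=cv2.INTER_CUBIC)[:,:,::-1])
E
```

```text
tool_pos: [0.3806, -0.1173, 0.1846]
contact_force: [-0.5, 0.3, 0.2]
t 7.62 incub mm [-100.7   11.9  184.6] F [-0.5  0.3  0.2] op 6.293016224804327e-05
toolx.ex -1.0 toolx.ey 0.002 q [-0.49 -0.51  2.17  0.    1.49 -1.99]
scene 63 [[-23.0, 40.0, 143.0], [-15.0, 29.0, 124.0], [-4.0, -25.0, 98.0]]
top 0 []
```

View pics/p2.png

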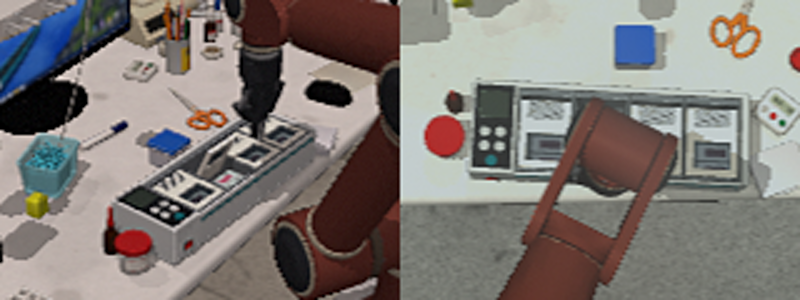

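Scene crop: lid 2 stands partly up, with its edge at about (-23, z 143), so about 1.15 rad. The fingers are in front of it. I'll lower to z≈125 and push.

```bash
python3 -m handwheel '[{"tx":0,"ty":0,"tz":30,"roll":0},{"tx":0,"ty":0,"tz":30,"roll":0},{"tx":-20,"ty":0,"tz":0,"roll":0},{"tx":-20,"ty":0,"tz":0,"roll":0},{"tx":-10,"ty":0,"tz":0,"roll":0},{"tx":0,"ty":0,"tz":0,"roll":0}]'| egrep "pos|force: \["; python3 -m handwheel '[{"tx":-5,"ty":0,"tz":0,"roll":0},{"tx":-5,"ty":0,"tz":0,"roll":0},{"tx":-5,"ty":0,"tz":0,"roll":0},{"tx":-5,"ty":0,"tz":0,"roll":0},{"tx":0,"ty":0,"tz":0,"roll":0}]'| egrep "pos|force: \["; python3 st.py
```

```text
tool_pos: [0.4338, -0.1211, 0.1245]
contact_force: [-0.1, -0.3, 0.1]
tool_pos: [0.4524, -0.1224, 0.125]
contact_force: [0.4, -0.2, 0.2]
t 8.63 incub mm [-28.8  11.5 125. ] F [ 0.4 -0.2  0.2] op 0.00011610915771562675
toolx.ex -1.0 toolx.ey 0.001 q [-0.42 -0.24  2.07  0.    1.31 -1.93]
```

```bash
python3 -m handwheel '[{"tx":-5,"ty":0,"tz":0,"roll":0},{"tx":-5,"ty":0,"tz":0,"roll":0},{"tx":-4,"ty":0,"tz":0,"roll":0},{"tx":0,"ty":0,"tz":0,"roll":0}]'| egrep "pos|force: \["; python3 -m handwheel '[{"tx":-4,"ty":0,"tz":0,"roll":0},{"tx":-4,"ty":0,"tz":0,"roll":0},{"tx":0,"ty":0,"tz":0,"roll":0}]'| egrep "pos|force: \["; python3 st.py
```

```text
tool_pos: [0.4665, -0.1234, 0.1249]
contact_force: [0.6, -0.7, 0.9]
tool_pos: [0.4742, -0.1238, 0.1248]
contact_force: [0.5, -0.3, -0.2]
t 9.22 incub mm [ -6.8  11.5 124.8] F [ 0.5 -0.3 -0.2] op -0.0001871682505784965
toolx.ex -1.0 toolx.ey 0.001 q [-0.41 -0.19  2.02  0.    1.3  -1.91]
```

```bash
python3 -m handwheel '[{"tx":-3,"ty":0,"tz":0,"roll":0},{"tx":-3,"ty":0,"tz":0,"roll":0},{"tx":0,"ty":0,"tz":0,"roll":0}]'| egrep "pos|force: \["; python3 -m handwheel '[{"tx":-3,"ty":0,"tz":0,"roll":0},{"tx":-2,"ty":0,"tz":0,"roll":0},{"tx":0,"ty":0,"tz":0,"roll":0}]'| egrep "pos|force: \["
python3 - <<'E'
from h import *
im,d=optics.get_image("scene");A=im[115:235,189:349]
cv2.imwrite("pics/p3.png",cv2.resize(A,None,fx=4,fy=4,interpolation=cv2.INTER_CUBIC)[:,:,::-1])
E
```

```text
tool_pos: [0.48, -0.1242, 0.1247]
contact_force: [0.8, -0.2, 0.3]
tool_pos: [0.4822, -0.1243, 0.1243]
contact_force: [-10.5, 0.5, 6.6]
```

View pics/p3.png

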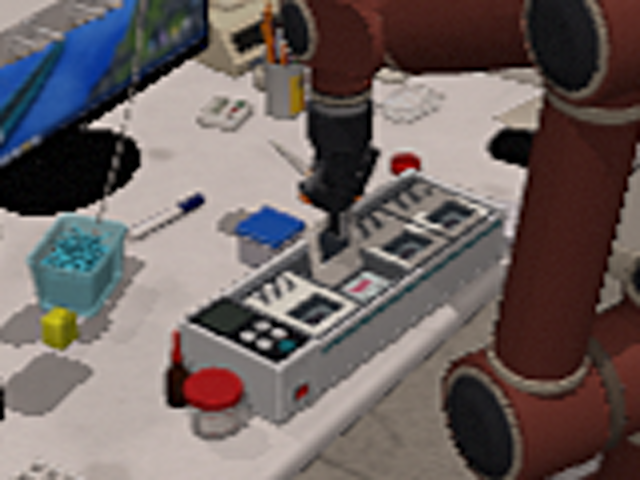

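The lid is upright against the fingers at about (330,235), and the force has jumped to 10 N, which is probably the stop. I'll nudge once more to confirm, then back away and measure.

```bash
python3 -m handwheel '[{"tx":-2,"ty":0,"tz":0,"roll":0},{"tx":0,"ty":0,"tz":0,"roll":0},{"tx":0,"ty":0,"tz":0,"roll":0}]'| egrep "pos|force: \["; python3 -m handwheel '[{"tx":15,"ty":0,"tz":0,"roll":0},{"tx":30,"ty":0,"tz":0,"roll":0},{"tx":35,"ty":0,"tz":0,"roll":0},{"tx":35,"ty":0,"tz":-20,"roll":0},{"tx":0,"ty":35,"tz":-20,"roll":0},{"tx":0,"ty":35,"tz":-20,"roll":0},{"tx":0,"ty":35,"tz":0,"roll":0},{"tx":0,"ty":35,"tz":0,"roll":0},{"tx":0,"ty":35,"tz":0,"roll":0},{"tx":0,"ty":35,"tz":0,"roll":0},{"tx":0,"ty":0,"tz":0,"roll":0},{"tx":0,"ty":0,"tz":0,"roll":0}]'| egrep "pos|force: \["
python3 - <<'E'
from h import *
for n in("scene","top"):
    im,d=optics.get_image(n);P=cloud(n,d)
    c=np.array([.4803,-.1358]);a=np.radians(-3.79);ex=np.array([np.cos(a),np.sin(a)]);ey=np.array([-ex[1],ex[0]])
    X=(P[...,:2]-c)@ex*1e3;Y=(P[...,:2]-c)@ey*1e3;Z=P[...,2]*1e3
    m=(abs(Y-11)<36)&(Z>86)&(Z<165)&(X>-80)&(X<60);Q=np.stack([X[m],Y[m],Z[m]],1)
    o=Q[Q[:,2].argsort()[::-1]];print(n,len(Q),o[::max(1,len(o)//14)].round().tolist())
    if n=="scene": A=im[115:235,189:349]
    else: B=im[150:270,205:365]
cv2.imwrite("pics/p4.png",cv2.resize(np.hstack([A,B]),None,fx=2.5,fy=2.5,interpolation=cv2.INTER_CUBIC)[:,:,::-1])
E
```

```text
tool_pos: [0.4825, -0.1244, 0.1243]
contact_force: [-17.6, 0.9, 9.9]
tool_pos: [0.3859, 0.0941, 0.1849]
contact_force: [-0.5, -0.7, -0.6]
scene 63 [[9.0, -2.0, 148.0], [9.0, -17.0, 136.0], [10.0, -4.0, 125.0], [13.0, -0.0, 120.0], [6.0, 17.0, 115.0], [3.0, 5.0, 110.0], [10.0, -11.0, 106.0], [11.0, 10.0, 104.0], [9.0, 5.0, 102.0], [3.0, 43.0, 96.0], [8.0, 22.0, 95.0], [12.0, 1.0, 94.0], [15.0, 21.0, 91.0], [3.0, -3.0, 90.0], [-1.0, 3.0, 89.0], [7.0, 7.0, 88.0]]
top 147 [[21.0, 28.0, 151.0], [15.0, 1.0, 147.0], [23.0, 5.0, 145.0], [23.0, 24.0, 143.0], [15.0, 31.0, 142.0], [16.0, 27.0, 136.0], [16.0, -9.0, 126.0], [16.0, 26.0, 121.0], [15.0, -14.0, 114.0], [12.0, -14.0, 109.0], [12.0, 9.0, 104.0], [12.0, 28.0, 100.0], [10.0, 12.0, 93.0], [9.0, 43.0, 91.0], [8.0, -4.0, 88.0]]
```

View pics/p4.png

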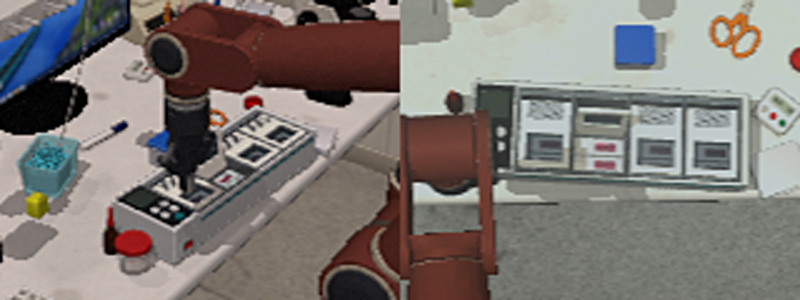

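The lid is at its stop: it leans about 0.18 rad past upright, and it held firm at 17 N. Everything else is where it was, and the arm is clear.

```bash
python3 -c "
from station import ctrl
print(ctrl.finish_job())"
```

```text
the job is handed in; nothing more can be done
None
```

The second lid from the left was the released one; I pushed it over to its stop and left it standing open, with the only locked lid pressed (leftmost) taking about 14 N, the things round the incubator where they were, and the job handed in at roughly 11 s (no verdict was returned).

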